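# Hang the strainer basket in the bayonet collar and lock it

### The job

Take the steel strainer basket (its black bail is for holding) and hang it in the blue collar of the wash stand by letting its two lugs down through the entry gaps until they rest on the ring below, then twist it clockwise (seen from above) until the lugs drop into the locking notches, and let go. Work gently by feel: neither press nor twist hard against the stand, and leave the tape roll, the bottle and the timer where they are.

Things in the scene. Friction and masses are not known exactly. Their poses are not given: they have to be found in the camera images.
- basket: loose steel strainer basket, 175 to 350 g. Origin: centre of its underside, z up. Round, 62 mm diameter (rim 64), 58 mm tall, with two brass lugs, one along its +x and one along its -x (see lug) and a bail in line with them. Half a turn about z leaves it the same. More than 30 N between it and the stand, pressing down or at the lugs in twisting, is too rough
- bail_bar (a point): centre of the basket's black bail bar, 94 mm above the basket's underside; bar 60 mm long (basket x), 10 mm wide (y), 14 mm tall, on two thin legs, clear below. Grip it here across the 10 mm
- lug (a point): underside, at its middle, of the lug on the basket's +x: 36 mm above the basket's underside, 35 mm from its axis. Each lug is 8 mm wide (y), 6 mm tall and reaches 40 mm from the axis; the other is on -x
- stand: fixed rigid wash stand: white foot 130x130 mm, four rods, bayonet collar at the top. Origin: centre of the foot's underside, on the collar's axis, z up. The basket's underside is 49 mm above this origin when its lugs rest on the brass lock ring, 43 mm when they lie in the notches
- collar (a point): collar axis at the top face of the blue flange, 102 mm above the worktop, axes as the stand's. Flange 5 mm thick, bore 68 mm, outside 110 mm, screw heads 3 mm high on it
- entry_gap (a point): middle of the entry gap on the stand's +x, 41 mm from the axis, at the flange's top face; straight, 12.5 mm wide, through the flange; the other gap is on -x. Just counter-clockwise of the gaps, below the flange, are back stops
- ring_top (a point): on the collar axis at the top face of the brass lock ring, 85 mm above the worktop, 12 mm below the flange. Lugs slide on it. Two notches half a turn apart, 11.5 mm wide, 6 mm deep, lie 34 to 66 degrees clockwise (from above) of the entry gaps; the ring is clamped at another angle each time and not measured (the axes given here are the stand's): find them by feel
- tape: loose roll of beige tape lying flat, 100 mm across, 25 mm high; a bystander, leave alone
- buffer_bottle: loose clear bottle with a blue cap, 66 mm across, 135 mm high; a bystander, leave alone
- timer: loose small white timer, 62x62x16 mm; a bystander, leave alone

How it is judged:
By the outcome, as a careful person would: the job done as asked, in the order asked, and still so for the second after the job is handed in, with the robot touching nothing.
It also fails if it takes over 66 s, if anything falls off the work surface, if the arm or the gripper's body presses on something with over 40 N, if the wrist force passes 120 N, or if a joint passes its speed limit or range.

### The arm

A 7-joint arm with a two-finger parallel gripper is mounted at the origin on a cart in front of the work surface, level with it; the furniture and walls round the work are solid. World frame = base frame: x ahead of the robot, y to its left, z up, the work surface at z = 0. Lengths are in m, angles in degrees, forces in N, time in s.
With the tool pointing down it reaches from about 0.35 to 0.775 m from the base axis. Payload 3.1 kg.
Tool frame: the origin (TCP) lies on the centre line of the jaws, within the pads' length; the fingertips stand 17 mm ahead of it and the grasp point (between the pads) lies 2 mm behind it (robot.tip_reach is the distance from the TCP to the fingertips, in m); z points along the fingers, y is the line along which they close (so a half turn about z gives the same grasp; the last joint's range is limited). The gripper opens to 85 mm and grips with 20 to 120 N. Pads are 22 mm wide; open, the fingers measure 114 mm over their backs; the gripper's body (76 mm by 85 mm) begins 54 mm behind the grasp point. The pads swing forward as they close: fully open they stand 13 mm farther back than shut.
Start: joints at [-77.218, 17.813, 0.802, 86.603, -0.252, 75.585, -1.558], TCP at [0.144, 0.531, 0.248] pointing down, gripper open.
Joint ranges: [-154.91, 154.91], [-16.99, 109.72], [-72.82, 74.43], [7.12, 147.25], [-82.49, 262.49], [11.32, 116.49], [-174.64, 174.64]. Speed limits (degrees/s): [159.86, 159.86, 180, 180, 180, 180, 180].

### API

Orientations are given as [roll, pitch, yaw] about the fixed x, y, z axes, in that order (R = Rz(yaw) Ry(pitch) Rx(roll)).
In Python, from station import robot, fingers, vision, workorder, recognise gives the robot as it stands. Calls block until the motion is done:
- robot.move_to(position, orientation): joint-space move of the TCP to a pose.
- robot.line_to(position, orientation=None, velocity=0.15, f_stop=None): straight line of the TCP; orientation=None keeps the orientation; velocity is the mean speed in m/s. With f_stop (N) it stops when the force on the tool has changed by that much, and returns True; else False.
- robot.move_j(angles): joint-space move.
- fingers.gripper_to(opening, force=None): opening from 0.0 (shut) to 1.0 (fully open); force is the grip in N (None keeps the last); returns when the fingers have stopped.
- robot.pause(seconds).
- robot.inverse_kinematics(position, orientation): joint angles nearest the present ones, or None.
- vision.grab_frame(name): name is "scene" or "top" or "wrist"; returns the picture (420x560x3 uint8, red, green, blue); there is no depth.
- vision.calibration(name): a dict with "mtx" (3x3 intrinsics, pixels), "k1" (the pictures are not rectified: a ray, as slopes to the right and down, at radius r is drawn at 1 + k1 r^2 times it, then the intrinsics apply), "extrinsics" (4x4, takes a point from world to camera coordinates); the wrist camera has in their place "T_tool_cam" (4x4, takes a point from camera to tool coordinates, whose origin is the TCP and whose axes are the flange's). Camera axes: x right, y up, looking along -z (the intrinsics and any distortion apply to the point x, -y, -z); pixel columns grow to the right and rows downward; lengths in m; the calibration is good to about 2 mm. A picture is of the moment at which its call begins: read the wrist's pose just before it. calibration takes no time and is no camera call.
A pose or a line that the arm cannot do raises robot.PlanningError and nothing moves.
- workorder.close_job(): hands the job in; it is judged then, once.
Trained networks look in the newest picture that a camera, given by its name, has taken for a name from the list of things; names that differ only in an ending like _2 or _b are one class to them, and where a whole thing is asked for, a point or a joint stands for the part that bears it (a point fixed in the world has none). Each returns a list of dicts, best first, with "p" (0 to 1); they miss things now and then, are a little off and sometimes report something else, mostly with a low value. They report only what shows in the picture. A call takes as long as a camera call.
- recognise(label, camera): "rect" ([centre column, centre row, width, height] in pixels, round what is visible of it).
Readings, each from a call of its own:
- robot.current_time_s(): time.
- robot.current_joint_positions(): joint angles.
- robot.current_dq(): joint speeds.
- robot.current_joint_torque(): joint torques, N m.
- robot.current_tool_pos(): TCP position.
- robot.current_eef_rot(): TCP orientation.
- robot.current_contact_force(): force on the tool from outside, world axes, zero at the start.
- robot.current_torque(): the same for the moment, N m.
- robot.current_finger_gap(): opening from 0.0 (shut) to 1.0 (fully open).
- robot.current_gripper_force(): force on a finger pad.
Only numpy, scipy, OpenCV 4.12 (cv2) and the standard library are available. Lean on these libraries where they do the work, as an engineer would, in place of code of your own. Each camera call takes 0.05 s, during which the arm holds its last target. There are 200 camera calls.

## Working session

There is one attempt and no reset: what is moved stays moved. The work goes in short steps, each a Python script; the robot and the scene stay as the last script left them, time stands still between calls to the robot, and variables do not carry over. Pictures are saved under pics/ and viewed, at most 10 in all, crops included, and the job is handed in when it is done.

```bash
mkdir -p pics; cat > h.py <<'E'
from station import robot, fingers, vision, workorder, recognise
import numpy as np, cv2
def snap(cam,fn=None):
    T=None
    if cam=="wrist":
        p=np.array(robot.current_tool_pos());e=robot.current_eef_rot()
    c=vision.calibration(cam); im=vision.grab_frame(cam)
    if cam=="wrist":
        from scipy.spatial.transform import Rotation as R
        W=np.eye(4);W[:3,:3]=R.from_euler('xyz',e,degrees=True).as_matrix();W[:3,3]=p
        E=np.linalg.inv(W@np.array(c["T_tool_cam"]))
    else: E=np.array(c["extrinsics"])
    if fn: cv2.imwrite("pics/"+fn,im[:,:,::-1])
    return im,dict(K=np.array(c["mtx"]),k1=c["k1"],E=E)
def ray(c,u,v):
    d=np.array([c["k1"],0,0,0,0],float)
    x,y=cv2.undistortPoints(np.array([[[u,v]]],float),c["K"],d)[0,0]
    Ei=np.linalg.inv(c["E"]); return Ei[:3,3],Ei[:3,:3]@np.array([x,-y,-1])
def atz(c,u,v,z):
    o,d=ray(c,u,v); return o+d*(z-o[2])/d[2]
def proj(c,P):
    q=c["E"][:3,:3]@np.array(P)+c["E"][:3,3]; s=np.array([q[0],-q[1]])/-q[2]
    s=s*(1+c["k1"]*(s@s)); return c["K"][:2,:2]@s+c["K"][:2,2]
E
python3 - <<'E'
from h import *
for cam in("scene","top"):
    im,c=snap(cam,cam+"0.png")
    print(cam,np.linalg.inv(c["E"])[:3,3])
    for n in("basket","bail_bar","lug","stand","collar","entry_gap","tape","buffer_bottle","timer"):
        for r in recognise(n,cam)[:3]: print(n,round(r["p"],2),np.round(r["rect"]),np.round(atz(c,*r["rect"][:2],.09),3))
print(robot.current_time_s(),robot.current_eef_rot())
E
```

```text
scene [ 0.07746324 -0.82272764  0.64521227]
basket 0.68 [234. 258.  32.  49.] [ 0.439 -0.102  0.09 ]
basket 0.47 [327. 317.  94.  96.] [ 0.497 -0.338  0.09 ]
bail_bar 0.74 [235. 259.  34.  46.] [ 0.438 -0.106  0.09 ]
stand 0.94 [326. 317.  90.  98.] [ 0.496 -0.337  0.09 ]
collar 0.6 [326. 319.  91.  96.] [ 0.493 -0.341  0.09 ]
entry_gap 0.92 [326. 318.  91.  99.] [ 0.495 -0.34   0.09 ]
tape 0.81 [160. 212.  35.  27.] [0.373 0.157 0.09 ]
tape 0.52 [235. 257.  31.  50.] [ 0.44 -0.1   0.09]
buffer_bottle 0.77 [350. 230.  32.  62.] [ 0.722 -0.128  0.09 ]
buffer_bottle 0.53 [175. 238.  28.  21.] [0.361 0.029 0.09 ]
timer 0.89 [176. 237.  33.  19.] [0.366 0.033 0.09 ]
top [0.45241109 0.00965979 1.16158045]
basket 0.94 [292. 240.  27.  31.] [ 0.466 -0.041  0.09 ]
bail_bar 0.74 [294. 242.  27.  32.] [ 0.463 -0.045  0.09 ]
lug 0.94 [294. 240.  27.  29.] [ 0.466 -0.045  0.09 ]
stand 0.79 [392. 213.  64.  66.] [ 0.527 -0.271  0.09 ]
stand 0.41 [292. 241.  29.  27.] [ 0.465 -0.041  0.09 ]
collar 0.86 [391. 211.  67.  66.] [ 0.532 -0.269  0.09 ]
collar 0.24 [292. 240.  26.  33.] [ 0.468 -0.04   0.09 ]
entry_gap 0.93 [393. 213.  64.  66.] [ 0.527 -0.274  0.09 ]
tape 0.85 [147. 265.  47.  45.] [0.413 0.288 0.09 ]
buffer_bottle 0.92 [316. 124.  29.  32.] [ 0.739 -0.1    0.09 ]
timer 0.8 [214. 266.  31.  34.] [0.409 0.138 0.09 ]
timer 0.23 [390. 215.  66.  64.] [ 0.523 -0.268  0.09 ]
1.0 [1.79997715e+02 3.05003335e-03 1.64834747e+02]
```

View pics/top0.png

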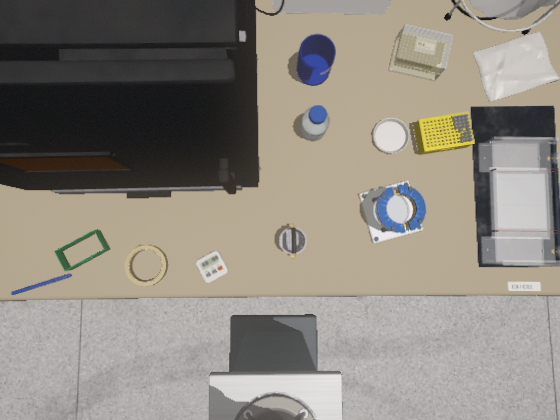

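View pics/scene0.png

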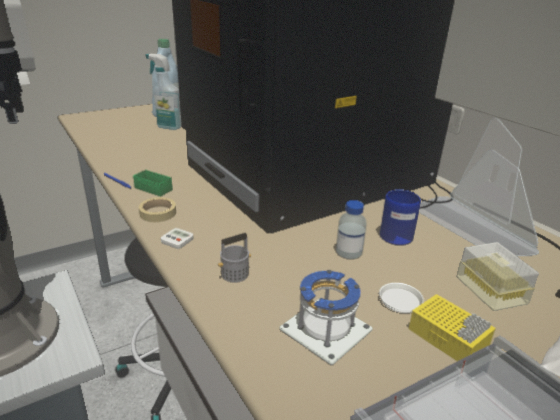

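```bash
python3 - <<'E'
from h import *
print(np.round(vision.calibration("wrist")["T_tool_cam"],3))
e=robot.current_eef_rot()
robot.line_to([0.108,0.40,0.30],velocity=.2)
q=list(robot.current_joint_positions())
q0=q[0]; q[0]=5; robot.move_j(q)
print(robot.current_tool_pos(),robot.current_eef_rot(),robot.current_time_s())
yaw=robot.current_eef_rot()[2]
p=[0.42,-0.04,0.32]
for y in (0,180,90,-90): print(y,robot.inverse_kinematics(p,[180,0,y]))
E
```

```text
[[-0.001  0.961  0.278  0.07 ]
 [ 1.     0.001  0.001 -0.001]
 [ 0.     0.278 -0.961 -0.125]
 [ 0.     0.     0.     1.   ]]
[ 0.41158886 -0.05243229  0.29967089] [ 1.79985328e+02 -2.80950806e-02  8.26520852e+01] 3.8417
0 [ 3.53133015e+00  8.98163472e-01 -4.13535350e-01  9.66599443e+01
  6.53903201e-03  8.24419156e+01 -8.68830145e+01]
180 [ 4.43638274e+00  9.26920167e-01 -1.33318991e+00  9.66308301e+01
  2.17541756e-02  8.24425012e+01  9.31005061e+01]
90 [ 3.97249259e+00  9.12151478e-01 -8.61763879e-01  9.66457539e+01
  1.38384435e-02  8.24421980e+01  3.10901778e+00]
-90 None
```

```bash
python3 - <<'E'
from h import *
import pickle
robot.move_to([0.45,-0.04,0.26],[180,0,180])
im,c=snap("wrist","wb.png");pickle.dump(c,open("wb.pkl","wb"))
for n in("basket","bail_bar","lug"):
    for r in recognise(n,"wrist")[:3]: print(n,round(r["p"],2),np.round(r["rect"],1),np.round(atz(c,*r["rect"][:2],.101),4))
robot.line_to([0.52,-0.285,0.28],velocity=.25)
im2,c=snap("wrist","ws.png");pickle.dump(c,open("ws.pkl","wb"))
for n in("stand","collar","entry_gap"):
    for r in recognise(n,"wrist")[:3]: print(n,round(r["p"],2),np.round(r["rect"],1),np.round(atz(c,*r["rect"][:2],.102),4))
print(robot.current_time_s())
E
```

```text
bail_bar 0.66 [280.8 200.8  58.1  81.9] [ 0.4558 -0.0429  0.101 ]
bail_bar 0.45 [ 75.8 254.4 150.8 139.8] [ 0.5091 -0.2411  0.101 ]
lug 0.71 [546.2 147.8  27.6  77.1] [0.407  0.1927 0.101 ]
lug 0.67 [282.2 199.8  60.5  78.2] [ 0.4548 -0.0416  0.101 ]
stand 0.77 [278.5 191.8 122.6 137.2] [ 0.522  -0.2886  0.102 ]
collar 0.67 [276.6 192.  125.2 140.7] [ 0.5222 -0.2904  0.102 ]
entry_gap 0.71 [276.4 193.9 124.7 138.9] [ 0.5241 -0.2906  0.102 ]
6.8833
```

View pics/wb.png

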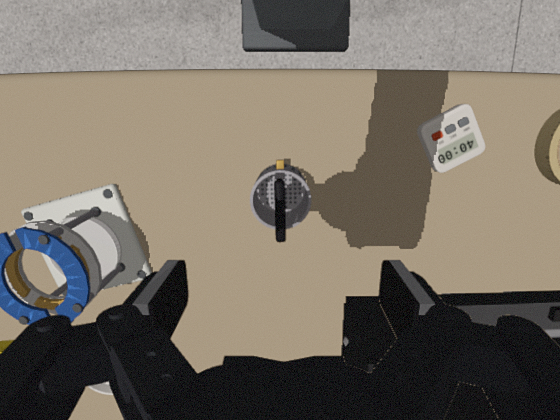

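View pics/ws.png

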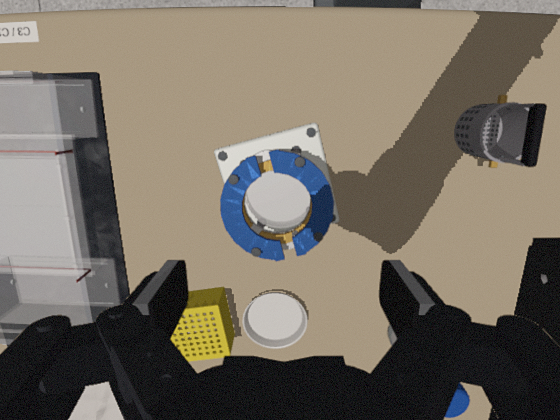

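```bash
cat > rect.py <<'E'
from h import *
def rectify(im,c,x0,y0,z,half=.07,s=.00025):
    n=int(2*half/s); g=(np.arange(n)-n/2)*s
    # rows: +x down, cols: +y right
    X,Y=np.meshgrid(x0+g,y0+g,indexing='ij')
    P=np.stack([X,Y,np.full_like(X,z)],-1)@c["E"][:3,:3].T+c["E"][:3,3]
    u=P[...,0]/-P[...,2]; v=P[...,1]/P[...,2]; r=1+c["k1"]*(u*u+v*v)
    K=c["K"]; return cv2.remap(im,(K[0,0]*u*r+K[0,2]).astype(np.float32),(K[1,1]*v*r+K[1,2]).astype(np.float32),cv2.INTER_LINEAR),X,Y
def collar(im,c,x0,y0):
    """fit blue flange top: centre and gap yaw"""
    from scipy.optimize import minimize
    R,X,Y=rectify(im,c,x0,y0,.102); Ri=R.astype(int)
    B=((Ri[...,2]>Ri[...,0]*1.6+15)&(Ri[...,2]>50)).astype(float); B=cv2.GaussianBlur(B,(0,0),4)
    sg=lambda d:1/(1+np.exp(-d/.001))
    def f(p):
        dx=X-p[0];dy=Y-p[1];a=np.radians(p[2]*1000);r=np.hypot(dx,dy)
        M=sg(r-.034)*sg(.055-r)
        w=np.abs(-np.sin(a)*dx+np.cos(a)*dy); t=np.abs(np.cos(a)*dx+np.sin(a)*dy)
        return ((M*(1-sg(.00625-w)*sg(.048-t))-B)**2).mean()
    best=min((minimize(f,[x0,y0,a0/1000],method='Nelder-Mead',options=dict(initial_simplex=[[x0,y0,a0/1000],[x0+.004,y0,a0/1000],[x0,y0+.004,a0/1000],[x0,y0,a0/1000+.008]],xatol=1e-5,fatol=1e-8)) for a0 in (12,20)),key=lambda m:m.fun)
    return best.x[0],best.x[1],best.x[2]*1000,best.fun,R
E
python3 - <<'E'
from rect import *
import pickle
im=cv2.imread("pics/ws.png")[:,:,::-1].copy();c=pickle.load(open("ws.pkl","rb"))
*v,R=collar(im,c,.523,-.29);print(v)
o=cv2.resize(R,(560,560))[:,:,::-1].copy()
cv2.circle(o,(int(280+(v[1]+.29)*4000),int(280+(v[0]-.523)*4000)),136,(0,255,0),1)
im=cv2.imread("pics/wb.png")[:,:,::-1].copy();c=pickle.load(open("wb.pkl","rb"))
R,X,Y=rectify(im,c,.46,-.042,.101,half=.05)
m=(R.max(2)<45).astype(np.uint8); n,l,st,ce=cv2.connectedComponentsWithStats(m)
for i in range(1,n):
    if st[i,4]>800:
        k=l==i; print(st[i],X[k].mean(),Y[k].mean(),cv2.minAreaRect(np.argwhere(k).astype(np.float32)))
o2=cv2.resize(R,(240,240))[:,:,::-1]
o[:240,:240]=o2
cv2.imwrite("pics/r.png",o)
E
```

```text
[np.float64(0.5373827383999195), np.float64(-0.29048261646849294), np.float64(14.740444437977247), np.float64(0.021813677680048167)]
[ 173  100   42  240 7849] 0.46584806981781124 -0.043693527837941136 ((219.53416442871094, 193.48219299316406), (40.59741973876953, 239.0507049560547), 89.01223754882812)
```

View pics/r.png

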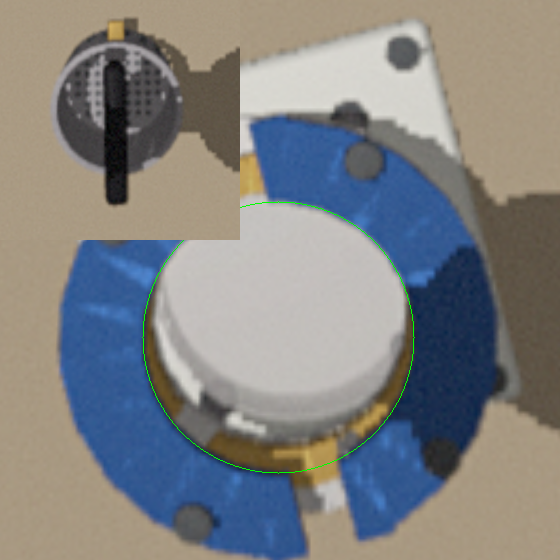

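```bash
python3 - <<'E'
from rect import *
P=np.array([.5374,-.2905,.24]);res=[]
for yaw in (194.7,14.7):
    robot.move_to(P,[180,0,yaw])
    im,c=snap("wrist","c%d.png"%yaw); p=robot.current_tool_pos()
    *v,R=collar(im,c,.5374,-.2905); res.append(v); print(np.round(v,4),np.round(p,4))
a,b=np.array(res)
m=(a+b)/2; d=(a-b)[:2]/2; t=np.radians(194.7); Rt=np.array([[np.cos(t),-np.sin(t)],[np.sin(t),np.cos(t)]])
bias=Rt.T@d  # tool-heading frame bias at yaw
print("mean",m,"bias",bias,robot.current_time_s())
np.savez("col.npz",m=m,bias=bias)
E
```

```text
[ 0.5378 -0.2909 14.7053  0.0219] [ 0.5372 -0.2902  0.2406]
[ 0.5391 -0.2901 14.8063  0.0225] [ 0.5373 -0.2905  0.24  ]
mean [ 0.53846576 -0.29049687 14.75576543  0.02218067] bias [0.0007461  0.00018877] 9.6417
```

```bash
python3 - <<'E'
from rect import *
robot.move_to([.4666,-.0435,.239],[180,0,180]); robot.pause(.1)
im,c=snap("wrist","b2.png")
R,X,Y=rectify(im,c,.4666,-.0435,.101,half=.045)
m=(R.max(2)<45).astype(np.uint8); n,l,st,ce=cv2.connectedComponentsWithStats(m)
i=1+np.argmax(st[1:,4]); k=l==i
(cr,cc),wh,an=cv2.minAreaRect(np.argwhere(k).astype(np.float32))
cov=np.linalg.eigh(np.cov(X[k],Y[k]))[1][:,1]; yaw=np.degrees(np.arctan(cov[1]/cov[0]))
x=.4666+(cr-R.shape[0]/2)*.00025+.0007; y=-.0435+(cc-R.shape[1]/2)*.00025+.0002
print(x,y,yaw,wh,an,Y[k].mean(),robot.current_tool_pos())
cv2.imwrite("pics/b2r.png",R[:,:,::-1])
if abs(x-.4666)<.003 and abs(y+.0435)<.003 and abs(yaw)<4:
    robot.line_to([x,y,.15],[180,0,180+yaw],velocity=.2)
    print(robot.line_to([x,y,.092],velocity=.1,f_stop=8))
    fingers.gripper_to(0.0,force=60)
    print(robot.current_finger_gap(),robot.current_gripper_force(),robot.current_tool_pos(),robot.current_contact_force(),robot.current_time_s())
E
```

```text
0.465880020904541 -0.04376067810058593 0.589874927671344 (236.99456787109375, 39.688209533691406) 1.5481576919555664 -0.043702413793103446 [ 0.46669721 -0.04401111  0.2389532 ]
False
0.10350899618648342 58.98499667644501 [ 0.46605283 -0.04336243  0.09214263] [0.87168857 0.94052326 0.74772197] 13.6417
```

```bash
python3 - <<'E'
from h import *
m=np.load("col.npz")["m"]; x,y,a=m[:3]; yaw=180+a
p=robot.current_tool_pos()
robot.line_to([p[0],p[1],.235],velocity=.12)
robot.line_to([x,y,.235],[180,0,yaw],velocity=.15); robot.pause(.3)
print(robot.current_tool_pos(),robot.current_eef_rot(),robot.current_contact_force())
snap("wrist","over.png"); snap("scene","over_s.png")
r=robot.line_to([x,y,.165],velocity=.06,f_stop=5)
print(r,robot.current_tool_pos(),robot.current_contact_force())
if not r:
    r=robot.line_to([x,y,.137],velocity=.025,f_stop=5); robot.pause(.2)
    print(r,robot.current_tool_pos(),robot.current_contact_force(),robot.current_torque())
print(robot.current_time_s())
snap("wrist","in.png"); s,_=snap("scene")
cv2.imwrite("pics/in_s.png",cv2.resize(s[240:380,250:410,::-1],None,fx=4,fy=4,interpolation=2))
E
```

```text
[ 0.5385204  -0.2901606   0.23509084] [ 1.79993117e+02  1.11454735e-02 -1.65219060e+02] [-0.01944064 -0.14882232 -2.6153084 ]
False [ 0.538816   -0.29076282  0.16560371] [-0.68372785 -0.56954666 -2.56487539]
True [ 0.53825679 -0.2904015   0.14107572] [0.08450973 0.13106179 5.85449037] [ 0.06025085  0.0511692  -0.01522364]
19.65
```

View pics/in_s.png

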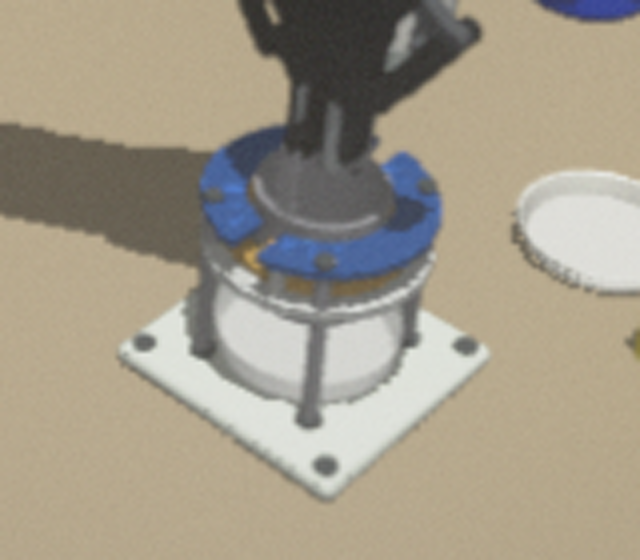

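```bash
cat > tw.py <<'E'
from h import *
m=np.load("col.npz")["m"]; x,y,a=m[:3]
F=lambda:(robot.current_contact_force(),robot.current_torque())
def twist(d0,d1,step,z):
    d=d0
    while d<d1:
        d+=step
        robot.line_to([x,y,z],[180,0,180+a-d],velocity=.03)
        f,t=F(); tz=t[2]; zz=robot.current_tool_pos()[2]
        print("%.1f z%.4f F %s tz%.3f t%.2f"%(d,zz,np.round(f,1),tz,robot.current_time_s()))
        if abs(tz)>.5 or np.hypot(*f[:2])>10 or f[2]>12: print("STOP load");break
        if d>28 and f[2]<-1.2 : print("contact lost");break   # free weight -2.6
        if f[2]>7: z+=.0003
        elif f[2]<2 and d<28: z-=.0003
    return d,z
E
python3 - <<'E'
from tw import *
print(F(),robot.current_time_s())
d,z=twist(0,8,2,.1408); print(d,z)
E
```

```text
(array([-0.38043064,  0.82593366,  5.75313969]), array([0.01671537, 0.05806667, 0.00517973])) 19.75
2.0 z0.1411 F [ 0.4 -0.7  0.8] tz-0.080 t20.00
4.0 z0.1411 F [0.6 0.  4. ] tz0.051 t20.25
6.0 z0.1411 F [-0.1  0.3  4.7] tz0.014 t20.50
8.0 z0.1411 F [-0.1  1.2  5.8] tz0.050 t20.75
8 0.1405
```

```bash
python3 - <<'E'
from tw import *
d,z=twist(8,28,2,.1405)
if d>=28: d,z=twist(d,68,1.5,z)
print(d,z)
E
```

```text
10.0 z0.1410 F [-0.5 -0.3  5.9] tz0.071 t21.00
12.0 z0.1411 F [-0.1  0.4  5.3] tz0.039 t21.25
14.0 z0.1410 F [-0.   0.7  5.4] tz0.109 t21.50
16.0 z0.1411 F [-0.1 -0.5  5. ] tz0.077 t21.75
18.0 z0.1411 F [-1.   1.2  5.7] tz0.107 t22.00
20.0 z0.1411 F [-0.4  1.1  5.9] tz0.079 t22.25
22.0 z0.1410 F [-0.7  0.3  5.2] tz0.036 t22.50
24.0 z0.1411 F [-0.1  1.2  5.8] tz0.095 t22.75
26.0 z0.1410 F [0.7 0.6 4.6] tz0.070 t23.00
28.0 z0.1411 F [-0.2  1.5  5.9] tz0.118 t23.25
29.5 z0.1410 F [0.8 1.1 5.7] tz0.148 t23.50
31.0 z0.1411 F [-0.1  1.4  5.8] tz0.055 t23.75
32.5 z0.1410 F [0.1 0.7 5.6] tz0.107 t24.00
34.0 z0.1411 F [-0.3  1.2  5.8] tz0.078 t24.25
35.5 z0.1411 F [-0.7  1.5  6. ] tz0.082 t24.50
37.0 z0.1411 F [0.5 1.1 5.9] tz0.112 t24.75
38.5 z0.1410 F [0.2 1.1 5.4] tz0.135 t25.00
40.0 z0.1410 F [0.7 1.3 5.8] tz0.060 t25.25
41.5 z0.1410 F [-0.2  1.7  5.7] tz0.101 t25.50
43.0 z0.1410 F [0.  2.5 4.6] tz0.171 t25.75
44.5 z0.1410 F [0.4 0.6 6.1] tz0.147 t26.00
46.0 z0.1409 F [-0.4  1.   5.4] tz0.125 t26.25
47.5 z0.1406 F [-0.2  3.6  4.5] tz0.040 t26.50
49.0 z0.1406 F [0.5 3.7 5.1] tz0.123 t26.75
50.5 z0.1406 F [0.3 4.1 5.8] tz0.175 t27.00
52.0 z0.1405 F [0.1 3.6 5.4] tz0.178 t27.25
53.5 z0.1387 F [-0.4  0.6 -3.4] tz0.012 t27.50
contact lost
53.5 0.1405
```

```bash
python3 - <<'E'
from tw import *
print(robot.current_tool_pos(),F())
for d in (54.5,):
    z=robot.current_tool_pos()[2]
    print(robot.line_to([x,y,.1338],[180,0,180+a-d],velocity=.02,f_stop=5)); robot.pause(.2)
    print(d,robot.current_tool_pos(),F(),robot.current_time_s())
E
```

```text
[ 0.53691633 -0.29046707  0.13871335] (array([-0.35472675,  0.58280632, -3.36666754]), array([ 0.09583154, -0.05372248,  0.01182912]))
True
54.5 [ 0.53787551 -0.29069109  0.13510637] (array([-0.37059284,  1.14244358,  6.37542007]), array([ 0.00956761,  0.0497464 , -0.01807102])) 28.0083
```

```bash
python3 - <<'E'
from tw import *
p=robot.current_tool_pos()
fingers.gripper_to(0.5)
print(robot.current_tool_pos(),F())
robot.line_to([p[0],p[1],.28],velocity=.1); robot.pause(.3)
print(F(),robot.current_time_s())
snap("wrist","fin.png"); s,_=snap("scene")
w=cv2.imread("pics/fin.png")[100:310,170:390]
s=cv2.resize(s[230:380,250:410,::-1],None,fx=2.5,fy=2.5,interpolation=2); w=cv2.resize(w,(393,375))
cv2.imwrite("pics/fin2.png",np.hstack([s,w]))
E
```

```text
[ 0.53709219 -0.2891824   0.13327369] (array([0.4824433 , 0.87574518, 0.06870764]), array([-0.00142289, -0.00240848, -0.0648274 ]))
(array([0.160269  , 0.04925096, 0.34729703]), array([-0.03364687,  0.00729826, -0.00990986])) 30.35
```

View pics/fin2.png

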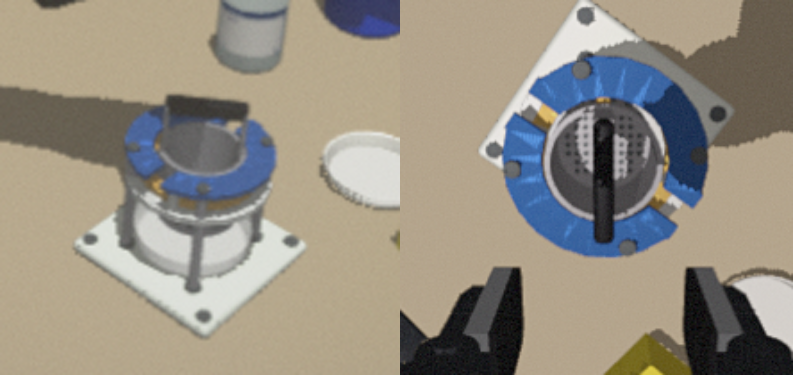

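The basket sits low and level in the collar. Its bail is turned about 54° clockwise of the gaps, and the gripper is clear of it. The seated height matched the 43 mm notch value, so I'm handing the job in.

```bash
python3 -c "
from h import *
print(workorder.close_job())"
```

```text
the job is handed in; nothing more can be done
None
```

The basket is hanging in the collar with its lugs in the locking notches, found by feel about 54° clockwise of the entry gaps; I let go, backed the gripper clear and handed the job in at about 30 s, with forces gentle throughout (about 9 N at most pressing down).

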